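# Clear the rack away, shut the reader door on its catch and start the run

### The arm

A 6-joint arm with a two-finger parallel gripper is mounted at the origin on the work surface. World frame = base frame: x ahead of the robot, y to its left, z up, the work surface at z = 0. Lengths are in mm, angles in rad, forces in N, time in s.
With the tool pointing down it reaches from about 275 to 875 mm from the base axis. Payload 12.5 kg.
Tool frame: the origin (TCP) lies midway between the tips of the shut fingers; the grasp point (between the pads) lies 19 mm behind it; z points along the fingers, y is the line along which they close (so a half turn about z gives the same grasp; the last joint's range is limited). The gripper opens to 85 mm and grips with 20 to 120 N. Pads are 22 mm wide; open, the fingers measure 114 mm over their backs; the gripper's body (76 mm by 85 mm) begins 54 mm behind the grasp point. The pads swing forward as they close: fully open they stand 13 mm farther back than shut.
Start: joints at [-1.19, 0.351, 1.652, -0, 1.139, -0.085], TCP at [247.041, -491.38, 206.69] pointing down, gripper open.
Joint ranges: [-2.75, 2.75], [-0.79, 2.1], [0.01, 2.65], [-1.57, 4.71], [0.07, 3.14], [-2.87, 2.87]. Speed limits (rad/s): [2.22, 2.22, 2.79, 3.14, 3.14, 3.14].

### API

Orientations are given as a unit quaternion [w, x, y, z].
In Python, from workcell import readout, cams, ticket gives the robot as it stands.
- The arm moves only by the shell command python3 -m pendant 'ROWS' [OPENING]. ROWS is JSON, a list of rows, each a list of 4 numbers: the shift along the tool's x, y, z in mm, then the turn about the tool's z in rad. In form: [[dx, dy, dz, spin], ...]. A call has 1 to 8 rows; each row is the pose to reach, as a shift and turn from the pose commanded when the call began, along the tool's axes at that moment; what a row does not reach only later rows make up. A row lasts 1/10 s, in which the tool goes at most 50 mm and 8.59 degrees, less where a joint would pass 70% of its speed; a pose out of reach is approached as far as the arm can. A call with a gripper value outside its range is refused whole. OPENING is the closure in counts, from 0 (fully open) to 255 (shut), set as the call begins (- or left out, the last holds). The fingers move at their own pace and stop on an object; the grip force is fixed at half the most. Time passes only in rows, so rows that repeat a pose let the fingers close. It gives the time, the measured TCP pose, the force, the opening and the grip force at its end, in the units of the state.
- readout.get_obs(): the state, without advancing time (a new reading comes with each control period).
- cams.snapshot(name): name is "scene" or "top" or "wrist"; returns a dict with "color" (400x640x3 uint8, red, green, blue), "z_map" (400x640 float32, mm along the optical axis (not along the pixel's ray), 0 where there is no reading), "fov_y" (degrees; the focal length in pixels is half the picture's height over the tangent of half this angle, whatever the lens; pixels are square), "cx", "cy" (the principal point, pixels), "R" (3x3) and "t" (3): a world point X has camera coordinates R X + t. Camera axes: x right, y down, z forward; pixel columns grow to the right and rows downward; lengths in mm; the calibration is good to about 2 mm. A picture is of the moment at which its call begins.
- ticket.close_job(): hands the job in; it is judged then, once.
The state is a dict: "time": time; "qpos": joint angles; "joint_vel": joint speeds; "joint_efforts": joint torques, N m; "position": TCP position; "orientation": TCP orientation; "wrist_force": force on the tool from outside, world axes, zero at the start; "moment": the same for the moment, N m; "grip_width": finger opening in mm; "finger_force": force on a finger pad.
Only numpy, scipy, OpenCV 4.12 (cv2) and the standard library are available. Lean on these libraries where they do the work, as an engineer would, in place of code of your own. Each camera call takes 0.05 s, during which the arm holds its last target. There are 200 camera calls.

### The job

The rack of sample cells stands in the way of the orange door of the bench reader: set it down gently and upright on the middle of the blue mat. Then push the orange door fully shut, until it snaps home on its catch and stays shut, and only after that press the green start paddle down to its stop and let it spring back up. Do not knock over or shift the bottles, pots and glassware standing around, nor tip the rack over.

Things in the scene. Friction and masses are not known exactly. Their poses are not given: they have to be found in the camera images.
- reader: White sample reader, fixed: 300 deep (its x), 340 wide (y), 260 high. Origin on the bench under the middle of its front face, which looks to its -x; the door is pushed home towards +x. The roof juts out over the door as a visor at heights 210 to 260, out to x = -53, 38 mm beyond the shut door's outer face: follow the door home with the tool tilted about 40 deg, fingers pointing down and in.
- door (a joint): Opening angle of the orange door (rad): 0 fully shut (rigid stop), grows as it swings out to the reader's -x; 1.25 to 1.5 at the start. Stays where it is left. A ball catch at the free edge resists from 0.10 rad; past 0.04 rad the door snaps home. 150 mm from the hinge this takes about 9 N, before that under 3 N.
- door_hinge (a point): On the door's upright hinge line (reader's +y side), 30 mm above the bench, in the middle of the panel's thickness. The orange panel is 200 wide (hinge to free edge), 15 thick, and stands 30 to 195 mm above the bench. Shut, it runs from here along the reader's -y. Jambs beside it stand out to the reader's x = -16.
- door_pad (a point): Centre of the dark push pad (50 x 90) on the door's outer face, 150 mm from the hinge line, 80 mm above the bench; moves with the door. Its x axis points through the door from outside to inside (the push direction). Shut, the outer face is 15 mm in front of the reader's front face.
- rack: White block rack, 120 long (its x) x 44 wide (its y) x 50 high, with a row of five amber and blue cells standing 12 mm out of its top (62 overall), about 0.25 kg, loose. Origin at the centre of its underside. Starts upright in front of the reader, in the door's sweep. Can be gripped across its 44 mm width.
- mat: Flat blue mat fixed on the bench, 200 (x) x 150 (y) x 4 thick, origin at the centre of its underside. The rack's centre must end within 50 mm of the mat's centre along each mat axis, any yaw.
- paddle_base: Fixed grey base of the start paddle, 150 (x) x 100 (y); origin at the centre of its underside. The paddle's hinge is at its +x end, the free end towards its -x.
- paddle (a joint): Angle of the green paddle in rad: 0 at rest (free end raised, plate sloping 0.22 rad), 0.22 at its stop (plate level, its top 27 mm above the bench). A spring returns it; about 2.5 N at the pad starts it and 8 N holds it on the stop.
- paddle_pad (a point): Centre of the black rubber pad on top of the green paddle plate (125 x 74), 95 mm from its hinge; about 48 mm above the bench at rest, 27 mm at the stop. Moves with the paddle.
- beaker: Clear open beaker, 64 across, 75 high, loose bystander; origin under its centre.
- amber_bottle: Amber bottle, 64 across, 150 high, loose bystander; origin under its centre.
- reagent_jar: Glass jar with blue cap, 70 across, 90 high, loose bystander; origin under its centre.
- weight_pot: Aluminium pot, 56 across, 50 high, loose bystander; origin under its centre.
Things that resemble listed ones, but are neither listed nor needed, are in the scene too. What is shaped like the rack but pink is not meant.

How it is judged:
By the outcome, as a careful person would: the job done as asked, in the order asked, and still so for the second after the job is handed in, with the robot touching nothing.
It also fails if it takes over 72 s, if anything falls off the work surface, if the arm or the gripper's body presses on something with over 40 N, if the wrist force passes 120 N, or if a joint passes its speed limit or range.

## Working session

There is one attempt and no reset: what is moved stays moved. The work goes in short steps, Python scripts to look and compute and a shell command to move; the robot and the scene stay as the last step left them, time stands still between calls to the robot, and variables do not carry over. Pictures are saved under pics/ and viewed, at most 12 in all, crops included, and the job is handed in when it is done.

```bash
mkdir -p pics; ls
cat > h.py <<'E'
import numpy as np, cv2
from workcell import readout, cams, ticket
def snap(n,save=None):
    s=cams.snapshot(n)
    np.savez('/tmp/%s.npz'%n,**{k:v for k,v in s.items()})
    if save: cv2.imwrite('pics/'+save,cv2.cvtColor(s['color'],cv2.COLOR_RGB2BGR))
    return s
def load(n): return dict(np.load('/tmp/%s.npz'%n))
def px(s,u,v,z=None):
    "world point at pixel; z: plane height, else depth"
    f=200/np.tan(np.radians(float(s['fov_y']))/2)
    d=np.array([(u-s['cx'])/f,(v-s['cy'])/f,1.]);R=s['R'];t=s['t']
    if z is None:
        return R.T@(d*np.median(s['z_map'][int(v)-1:int(v)+2,int(u)-1:int(u)+2])-t)
    c=-R.T@t; r=R.T@d
    return c+r*(z-c[2])/r[2]
def proj(s,X):
    f=200/np.tan(np.radians(float(s['fov_y']))/2)
    c=s['R']@np.array(X)+s['t']; return c[:2]/c[2]*f+[s['cx'],s['cy']]
E
python3 - <<'E'
from h import *
a=snap('scene','scene.png');b=snap('top','top.png')
for s in(a,b): print(s['fov_y'],-s['R'].T@s['t'])
print(readout.get_obs())
E
```

```text
pics
46.34615683035156 [1079.52052265 -591.62295425  848.41419896]
44.81008914450207 [ 382.31343788 -101.74617959 1080.3778038 ]
{'time': 0.1, 'qpos': array([-1.18959737e+00,  3.51218969e-01,  1.65232617e+00, -2.15212737e-07,
        1.13912263e+00, -8.46217826e-02]), 'joint_vel': array([ 8.08492752e-04, -2.41734457e-03, -1.44766366e-06,  1.45657321e-03,
       -5.56171205e-04, -5.10790617e-04]), 'joint_efforts': array([ 7.74401360e-04, -5.06832755e+01, -2.91877699e+01, -5.79942366e-05,
        2.68297495e-03,  2.21200321e-05]), 'position': array([ 246.93035135, -491.09958103,  206.20511615]), 'orientation': array([-5.31643133e-04,  9.72998622e-01,  2.30810295e-01, -7.95183930e-05]), 'wrist_force': array([ 0.39895034, -0.44932544, -0.74074487]), 'moment': array([-0.03978983,  0.02229317,  0.01106342]), 'finger_force': 0.0, 'grip_width': 85.74816183758172}
```

View pics/scene.png

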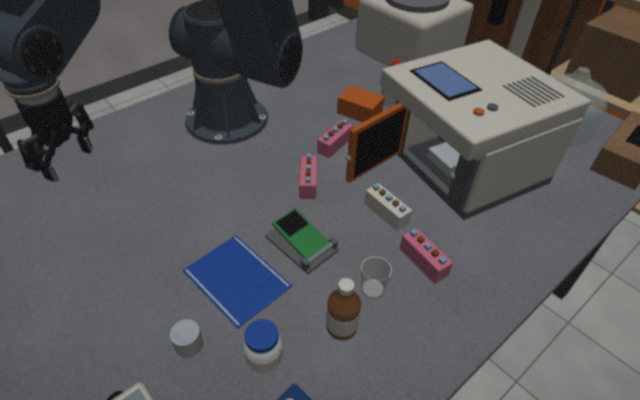

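View pics/top.png

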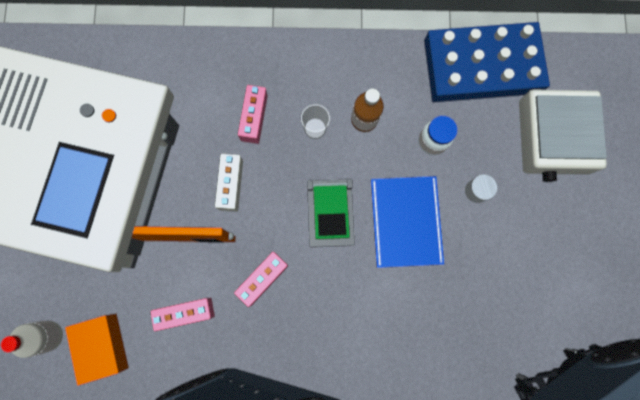

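The scene picture shows the white rack at (388,204), in front of the reader and beside the open orange door (378,140). The mat is at (238,278) and the paddle at (303,235). The top view shows the rack at (228,181), the door edge from (135,233) to (230,236), the mat at (407,221), and the green paddle with its black pad at (332,224).

Rack candidates in the top view are white (228,181) and pink (252,113), (261,279) and (181,314). I choose the white one, as the description says, and check it in one crop.

Run:
```python
from h import *
s=load('top')
im=cv2.cvtColor(s['color'],cv2.COLOR_RGB2BGR)[60:280,110:370]
cv2.imwrite('pics/crop.png',cv2.resize(im,None,fx=3,fy=2.7,interpolation=cv2.INTER_CUBIC)[:600])
# blue mat
hsv=cv2.cvtColor(s['color'],cv2.COLOR_RGB2HSV)
def rect(m,z,name):
    n,l,st,c=cv2.connectedComponentsWithStats(m.astype(np.uint8))
    i=1+np.argmax(st[1:,4]); pts=np.argwhere(l==i)[:,::-1].astype(np.float32)
    W=np.array([px(s,u,v,z)[:2] for u,v in pts],np.float32)
    print(name,cv2.minAreaRect(W))
sub=np.zeros(hsv.shape[:2],bool);sub[160:280,360:455]=1
rect(sub&(hsv[...,0]>105)&(hsv[...,0]<130)&(hsv[...,1]>150),4,'mat')
sub[:]=0;sub[145:220,205:252]=1
rect(sub&(hsv[...,2]>150)&(hsv[...,1]<40),50,'rack')
sub[:]=0;sub[215:250,120:250]=1
rect(sub&(hsv[...,0]<18)&(hsv[...,1]>150)&(hsv[...,2]>120),195,'door')
for n,u,v in [('doorH',140,233),('doorF',222,233),('pad',332,224),('vis1',172,90),('vis2',113,270),('rackbody',237,160)]:
    print(n,px(s,u,v))
print('vis plane',px(s,172,90,260),px(s,113,270,260))
for n,u,v,z in [('beaker',315,108,75),('bottle',373,97,150),('jar',441,131,90),('pot',483,187,50),('pink',252,113,50),('pink2',261,279,50)]: print(n,px(s,u,v,z))
a=np.array([px(s,u,v,15) for u,v in [(310,181),(352,181),(354,245),(309,245)]]);print('base',a)
```

```text
mat ((518.407470703125, -315.1672058105469), (198.3219757080078, 148.48719787597656), 3.4170854091644287)
rack ((595.9285888671875, 84.36060333251953), (50.11051559448242, 124.7863540649414), 86.18885040283203)
door ((470.438720703125, 142.2216796875), (162.24957275390625, 15.150933265686035), 89.56288146972656)
doorH [465.48539843 210.32323256 194.75996502]
doorF [467.82149114  61.97327876 189.85009624]
pad [ 503.92198767 -146.27662767   46.07393545]
vis1 [820.20507634 228.18247713  -1.46626019]
vis2 [397.18856102 233.15224464 246.93009484]
rackbody [641.46506193  62.05729425  48.6015755 ]
vis plane [714.37292096 148.4434326  260.        ] [396.9552933  227.90045668 260.        ]
beaker [ 753.05596394 -106.6286689    75.        ]
bottle [ 750.40322587 -222.97369888  150.        ]
jar [ 700.4862868  -374.90707798   90.        ]
pot [ 588.41739386 -473.56051814   50.        ]
pink [748.54884487  32.67604413  50.        ]
pink2 [385.65093175   2.02214372  50.        ]
base [[ 603.86614022  -97.71452326   15.        ]
 [ 605.15059509 -191.90260524   15.        ]
 [ 461.81696753 -196.20959866   15.        ]
 [ 460.6084268   -97.43123681   15.        ]]
```

View pics/crop.png

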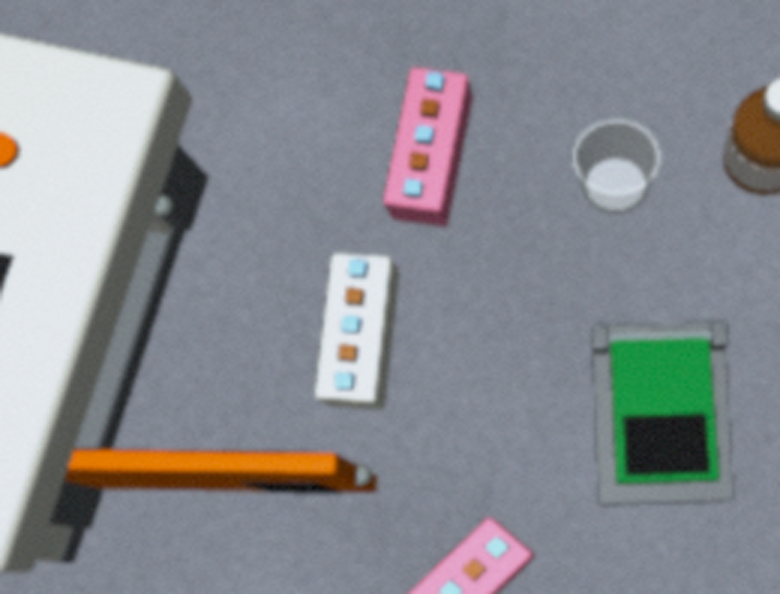

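The crop confirms the white rack, with five blue and amber cells, centred at crop (354,328), which is (228,182) in the full picture. The moves only spin about the tool's z, so I'll also measure the tool's envelope for the push under the visor.

```bash
python3 -m pendant --help 2>&1 | head -20
python3 - <<'E'
from h import *
s=load('scene');f=200/np.tan(np.radians(float(s['fov_y']))/2)
v,u=np.mgrid[:400,:640];Z=s['z_map']
C=np.stack([(u-s['cx'])/f*Z,(v-s['cy'])/f*Z,Z],-1)[Z>0]
W=(C-s['t'])@s['R']
t=np.array([247,-491,206.4]);x=np.array([.893,.449,0]);y=np.array([.449,-.893,0])
d=W-t
a,b,h=d@x,d@y,d[:,2]
for lo in range(-20,420,20):
    m=(h>lo)&(h<lo+20)&(abs(a)<160)&(abs(b)<160)
    if m.sum()>3: print(lo,m.sum(),'x',a[m].min().round(),a[m].max().round(),'y',b[m].min().round(),b[m].max().round())
E
```

```text
invalid input: not JSON, or not a number
20 14 x -9.0 11.0 y -46.0 51.0
40 183 x -11.0 14.0 y -56.0 58.0
60 194 x -12.0 14.0 y -65.0 60.0
80 482 x -15.0 19.0 y -73.0 76.0
100 634 x -17.0 21.0 y -73.0 75.0
120 813 x -13.0 22.0 y -69.0 72.0
140 318 x -15.0 40.0 y -65.0 68.0
160 472 x -15.0 40.0 y -26.0 40.0
180 651 x -24.0 41.0 y -34.0 40.0
200 393 x -25.0 43.0 y -30.0 42.0
220 460 x -27.0 44.0 y -26.0 42.0
240 585 x -33.0 68.0 y -38.0 44.0
260 857 x -4.0 70.0 y -76.0 52.0
280 1283 x 15.0 72.0 y -112.0 54.0
300 1749 x -43.0 75.0 y -130.0 52.0
320 1884 x -44.0 74.0 y -131.0 42.0
340 498 x 45.0 69.0 y -79.0 11.0
```

```bash
python3 -m pendant '[[20,-12,0,0.06],[55,-35,0,0.13],[95,-60,0,0.2],[135,-85,0,0.27],[175,-110,0,0.34],[215,-135,0,0.41],[255,-160,0,0.47],[290,-182,0,0.532]]' 0
```

```text
time: 0.9
position: [425.1, -196.4, 206.6]
orientation: [-0.0, 0.999, -0.034, -0.0]
wrist_force: [1.4, -0.6, 0.0]
grip_width: 85.1
finger_force: 0.0
```

```bash
python3 -m pendant '[[20,-38,0,0],[42,-80,0,0],[64,-123,0,0],[86,-166,0,0],[108,-209,0,0],[130,-250,0,0],[146,-280,0,0],[152,-293,0,0]]'
python3 -m pendant '[[0,0,30,0],[0,0,60,0],[0,0,60,0]]'
python3 - <<'E'
from h import *
s=snap('wrist','w1.png');o=readout.get_obs();print(o['position'],o['orientation'])
hsv=cv2.cvtColor(s['color'],cv2.COLOR_RGB2HSV)
E
```

```text
time: 1.7
position: [596.2, 86.3, 206.1]
orientation: [-0.0, 0.999, -0.032, -0.0]
wrist_force: [-0.1, -1.1, -0.2]
grip_width: 85.3
finger_force: 0.0
time: 2.0
position: [592.9, 83.2, 143.0]
orientation: [0.0, 0.999, -0.033, -0.004]
wrist_force: [0.3, -0.2, 0.2]
grip_width: 85.3
finger_force: 0.0
[594.29829923  83.19430495 145.50415267] [ 2.17506030e-04  9.99442009e-01 -3.33488403e-02 -1.86496654e-03]
```

View pics/w1.png

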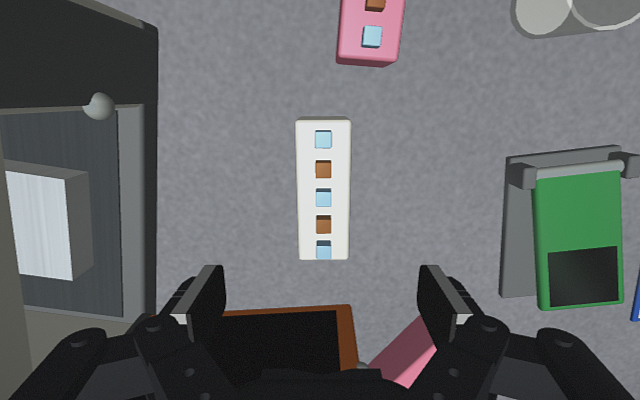

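The wrist view shows the white rack between the fingers, with top corners (296,120), (350,119), (349,260) and (299,260).

Run:
```python
from h import *
s=load('wrist')
P=np.array([px(s,u,v,50) for u,v in [(296,120),(350,119),(349,260),(299,260)]]);print(P,P.mean(0))
print(P[0]+P[1]-P[2]-P[3], [px(s,*c) for c in [(310,190),(335,190)]])
print('pad',px(s,584,277),'corners',[px(s,*c,48) for c in [(548,252),(616,246),(622,303),(550,308)]])
```

```text
[[656.49132391  97.66244449  50.        ]
 [654.46108638  56.59173986  50.        ]
 [535.22318651  62.2684603   50.        ]
 [538.17027779 105.79918685  50.        ]] [596.08646865  80.58045787  50.        ]
[237.558946  -13.8134628   0.       ] [array([600.75842519,  91.29170874,  50.36533486]), array([599.37355245,  71.02973982,  50.3089571 ])]
pad [ 503.22226006 -146.88179654   48.29658601] corners [array([ 530.20147022, -111.39039514,   48.        ]), array([ 532.02579928, -169.41535599,   48.        ]), array([ 473.16577529, -186.89651167,   48.        ]), array([ 472.19697006, -121.50005549,   48.        ])]
```

```bash
python3 -m pendant '[[2,2.5,20,0],[2,2.5,50,0],[2,2.5,80,0],[2,2.5,105,0],[2,2.5,122,0],[2,2.5,130,0],[2,2.5,131,0],[2,2.5,131,0]]' && python3 -m pendant '[[0,0,0,0],[0,0,0,0],[0,0,0,0],[0,0,0,0],[0,0,0,0],[0,0,0,0],[0,0,0,0]]' 255
```

```text
time: 2.85
position: [598.1, 81.0, 17.1]
orientation: [-0.0, 0.999, -0.033, 0.001]
wrist_force: [0.8, -0.3, 0.1]
grip_width: 85.1
finger_force: 0.0
time: 3.55
position: [597.7, 81.2, 16.7]
orientation: [-0.0, 0.999, -0.033, 0.001]
wrist_force: [-2.0, -0.6, 6.8]
grip_width: 42.3
finger_force: 61.2
```

```bash
python3 -m pendant '[[0,0,-8,0],[0,0,-25,0],[0,0,-50,0],[0,0,-75,0],[0,0,-95,0],[0,0,-105,0],[0,0,-110,0],[0,0,-110,0]]' && python3 -m pendant '[[-1,8,0,0],[-4,28,0,0],[-8,58,0,0],[-12,93,0,0],[-17,128,0,0],[-21,163,0,0],[-26,198,0,0],[-30,233,0,0]]' && python3 -m pendant '[[-4,35,0,0],[-9,70,0,0],[-14,105,0,0],[-18,133,0,0],[-20,152,0,0],[-22,163,0,0],[-22,167,0,0],[-22,167,0,0]]'
python3 - <<'E'
from h import *
s=snap('top','t2.png');s=snap('wrist');print(readout.get_obs()['position'])
E
```

```text
time: 4.35
position: [597.2, 81.2, 125.6]
orientation: [-0.0, 0.999, -0.033, -0.0]
wrist_force: [0.0, -0.3, -3.0]
grip_width: 41.7
finger_force: 61.8
time: 5.15
position: [550.6, -151.0, 124.7]
orientation: [-0.0, 0.999, -0.033, -0.001]
wrist_force: [0.0, 0.1, -2.9]
grip_width: 42.0
finger_force: 61.7
time: 5.95
position: [519.0, -314.2, 125.4]
orientation: [-0.0, 0.999, -0.033, -0.0]
wrist_force: [0.0, 1.3, -3.8]
grip_width: 42.2
finger_force: 61.7
[ 519.18375022 -313.55538119  125.6028361 ]
```

View pics/t2.png

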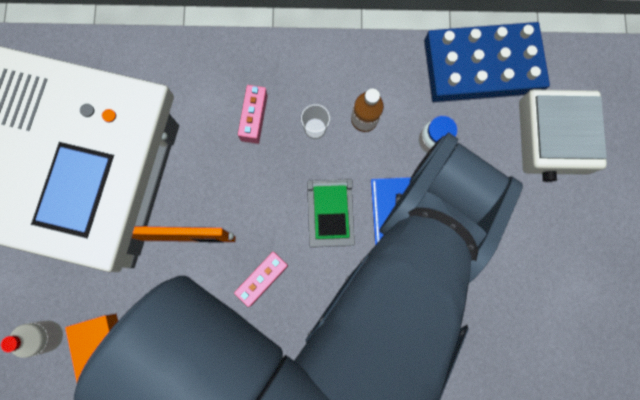

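The top view shows the arm holding the rack over the mat, and everything else is where it was. I'm lowering it now.

```bash
python3 -m pendant '[[0,0,15,0],[0,0,40,0],[0,0,65,0],[0,0,85,0],[0,0,96,0],[0,0,101,0],[0,0,102,0],[0,0,102,0]]' && python3 -m pendant '[[0,0,0.7,0],[0,0,1.4,0],[0,0,2.1,0],[0,0,2.8,0],[0,0,2.8,0],[0,0,2.8,0]]'
```

```text
time: 6.85
position: [519.3, -314.7, 24.3]
orientation: [0.0, 0.999, -0.033, 0.0]
wrist_force: [-0.1, 1.0, -3.1]
grip_width: 41.8
finger_force: 61.7
time: 7.45
position: [518.9, -314.5, 20.9]
orientation: [0.0, 0.999, -0.033, -0.0]
wrist_force: [-0.1, 0.8, -2.2]
grip_width: 42.2
finger_force: 61.7
```

```bash
python3 -m pendant '[[0,0,0.5,0],[0,0,1,0],[0,0,1,0]]' && python3 -m pendant '[[0,0,0,0],[0,0,0,0],[0,0,0,0],[0,0,0,0],[0,0,0,0],[0,0,0,0],[0,0,0,0]]' 0 && python3 -m pendant '[[0,0,-8,0],[0,0,-25,0],[0,0,-55,0],[0,0,-90,0],[0,0,-130,0],[0,0,-160,0],[0,0,-180,0],[0,0,-180,0]]'
python3 - <<'E'
from h import *
s=snap('wrist','w2.png')
E
```

```text
time: 7.75
position: [519.0, -314.6, 20.7]
orientation: [0.0, 0.999, -0.033, 0.0]
wrist_force: [-3.3, 2.5, 6.7]
grip_width: 42.4
finger_force: 62.8
time: 8.45
position: [519.0, -314.5, 19.9]
orientation: [0.0, 0.999, -0.033, 0.0]
wrist_force: [0.4, 0.6, -0.2]
grip_width: 85.3
finger_force: 0.0
time: 9.25
position: [520.0, -315.3, 203.5]
orientation: [0.002, 0.999, -0.033, 0.002]
wrist_force: [-1.0, -0.8, -1.1]
grip_width: 85.3
finger_force: 0.0
```

View pics/w2.png

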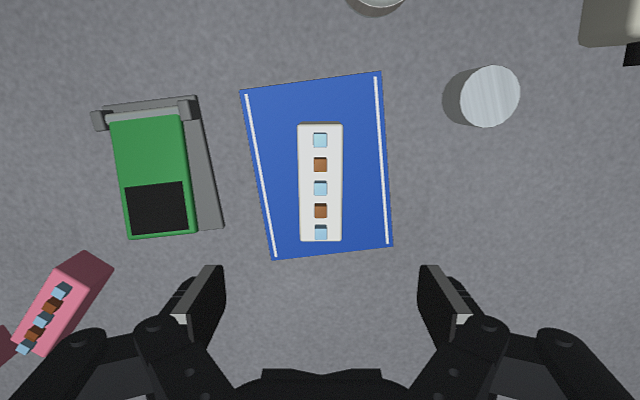

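The rack stands upright in the middle of the mat at (320,182). Next I measure the reader's front edge, the door line and the tool column.

Run:
```python
from h import *
def cloud(s):
    f=200/np.tan(np.radians(float(s['fov_y']))/2)
    v,u=np.mgrid[:400,:640];Z=s['z_map']
    C=np.stack([(u-s['cx'])/f*Z,(v-s['cy'])/f*Z,Z],-1)
    W=(C-s['t'])@s['R'];W[Z==0]=-9999;return W
s=load('top');W=cloud(s);
m=(abs(W[...,2]-260)<15)&(W[...,0]>350)&(W[...,1]>100)
P=W[m];print('roof z',np.median(P[:,2]))
c=[P[P[:,0].argmin()],P[P[:,1].argmin()]];print('ext',c)
# front edge: for each row, last roof column
E=[]
for r in range(100,262,4):
    k=np.where(m[r])[0]
    if len(k): E.append(W[r,k.max()])
E=np.array(E);p=np.polyfit(E[:,0],E[:,1],1);res=E[:,1]-np.polyval(p,E[:,0]);print('front y=',p,'res',res.std(),E[0],E[-1])
L=cv2.minAreaRect(P[:,:2].astype(np.float32));print(L)
hsv=cv2.cvtColor(s['color'],cv2.COLOR_RGB2HSV)
d=(abs(W[...,2]-195)<8)&(W[...,1]<230)&(W[...,0]<520)&(W[...,0]>420)&(W[...,1]>40)
D=W[d];print('door',len(D),np.median(D[:,2]),cv2.minAreaRect(D[:,:2].astype(np.float32)))
# tool column from first scene image
s=load('scene');W=cloud(s).reshape(-1,3);t=np.array([247,-491.1,206.4]);q=W-t
x=np.array([.893,.449,0]);y=np.array([.449,-.893,0]);a,b,h=q@x,q@y,q[:,2]
for lo in range(160,240,20):
    k=(h>lo)&(h<lo+20)&(abs(a)<60)&(abs(b)<60)
    A=np.c_[2*a[k],2*b[k],np.ones(k.sum())];z=np.linalg.lstsq(A,a[k]**2+b[k]**2,rcond=None)[0]
    print(lo,'circle',z[:2],np.sqrt(z[2]+z[0]**2+z[1]**2), np.percentile(b[k],[1,99]))
for lo in range(60,160,10):
    k=(h>lo)&(h<lo+10)&(abs(a)<40)&(abs(b)<100);print(lo,np.percentile(b[k],[0,2,98,100]).round(1))
```

```text
roof z 260.12826296250034
ext [array([395.20909145, 240.45373069, 257.44621358]), array([713.96119979, 157.98052512, 251.4244263 ])]
front y= [-2.30245612e-01  3.23453229e+02] res 0.5237324728900966 [698.02069008 161.72485293 253.59508508] [413.99478556 228.5341559  249.09304286]
((593.240966796875, 346.1763610839844), (313.110107421875, 340.8023986816406), 77.07296752929688)
door 738 194.18971286612881 ((470.3465881347656, 143.85377502441406), (15.251860618591309, 164.9263153076172), 0.36944761872291565)
160 circle [0.70564366 1.08458866] 37.00768978994989 [-23.65311584  38.83794257]
180 circle [3.57936389 2.64227018] 33.46606111085859 [-27.45622244  38.26517119]
200 circle [4.77878158 3.98466779] 33.39690634443343 [-26.2103673   41.84132913]
220 circle [1.57520452 1.57068504] 38.474180274446624 [-16.73361104  41.48530539]
60 [-55.7 -53.   57.8  58.4]
70 [-65.5 -56.6  58.2  59.5]
80 [-73.2 -69.9  74.8  76. ]
90 [-72.1 -70.2  74.4  75.3]
100 [-72.9 -67.2  73.   74.7]
110 [-70.  -66.5  72.5  73.2]
120 [-68.4 -65.2  70.9  72.1]
130 [-68.9 -63.   69.6  71.3]
140 [-64.8 -62.4  66.6  68.2]
150 [-26.5 -19.4  38.9  39.4]
```

```bash
python3 -m pendant '[[-5,-10,0,-0.1],[-16,-35,0,-0.22],[-30,-65,0,-0.34],[-44,-97,0,-0.46],[-58,-128,0,-0.58],[-72,-158,0,-0.7],[-84,-184,0,-0.79],[-90,-198,0,-0.83]]' 0; python3 -c "
import numpy as np
from workcell import readout
from scipy.spatial.transform import Rotation as R
o=readout.get_obs();r=R.from_quat(o['orientation'],scalar_first=True).as_matrix();print(r)
print(r.T@(np.array([365,92,203])-o['position']))"
```

```text
time: 10.1
position: [440.8, -109.2, 198.9]
orientation: [-0.001, 0.927, 0.374, -0.001]
wrist_force: [0.1, 0.0, 0.1]
grip_width: 85.4
finger_force: 0.0
[[ 7.19718347e-01  6.94263159e-01 -2.04146355e-03]
 [ 6.94265640e-01 -7.19718295e-01  8.92380625e-04]
 [-8.49731675e-04 -2.05958071e-03 -9.99997518e-01]]
[  85.13026268 -197.50295386   -3.7545646 ]
```

```bash
python3 -m pendant '[[5,-12,0,-0.1],[16,-38,0,-0.22],[30,-70,0,-0.34],[45,-105,0,-0.46],[60,-140,0,-0.58],[73,-170,0,-0.7],[82,-190,0,-0.79],[85,-197,0,-0.82]]'
python3 -m pendant '[[0,0,15,0],[0,0,45,0],[0,0,80,0],[0,0,105,0],[0,0,115,0],[0,0,118,0]]'
cat > plan.py <<'E'
from h import *
from scipy.spatial.transform import Rotation as R
H=np.array([471,261.5]);e0=np.array([.9745,-.2244]);n=np.array([.2244,.9745])
def tgt(th,r,D):
    e=np.cos(th)*e0-np.sin(th)*n;o=-(np.cos(th)*n+np.sin(th)*e0)
    return H+r*e+(7.5+D)*o, 166.95-np.degrees(th)   # xy, yaw
o=readout.get_obs();M=R.from_quat(o['orientation'],scalar_first=True).as_matrix()
yaw=np.degrees(np.arctan2(M[1,0],M[0,0]));
def rows(L):
    "L: (theta,r,D,z)"
    print(o['time'],o['position'].round(1),yaw.round(1),o['wrist_force'].round(1))
    for th,r,D,z in L:
        p,y=tgt(th,r,D);d=M.T@(np.r_[p,z]-o['position'])
        print(th,p.round(),[*d.round(1).tolist(),round(-np.radians(y-yaw),2)])
E
python3 - <<'E'
from plan import *
rows([(1.345,165,80,80),(1.25,165,74,80),(1.15,165,74,80),(1.05,165,74,75),(.95,165,74,70),(.85,165,74,65),(.75,170,74,60),(.65,170,74,55),(.55,175,74,50)])
E
```

```text
time: 10.9
position: [366.7, 91.2, 199.4]
orientation: [-0.0, 0.701, 0.713, -0.0]
wrist_force: [0.0, 0.8, -0.1]
grip_width: 85.2
finger_force: 0.0
time: 11.5
position: [367.2, 89.6, 81.1]
orientation: [-0.001, 0.703, 0.711, -0.001]
wrist_force: [-0.2, 0.0, 0.4]
grip_width: 85.5
finger_force: 0.0
11.5 [367.2  89.6  81.1] 90.7 [-0.2  0.   0.4]
1.345 [383.  97.] [6.8, 16.3, 1.1, np.float64(0.01)]
1.25 [405.  90.] [-0.5, 38.2, 1.1, np.float64(-0.08)]
1.15 [423.  84.] [-6.4, 55.7, 1.0, np.float64(-0.18)]
1.05 [441.  80.] [-10.5, 73.6, 6.0, np.float64(-0.28)]
0.95 [459.  78.] [-12.8, 91.9, 11.0, np.float64(-0.38)]
0.85 [478.  78.] [-13.3, 110.2, 15.9, np.float64(-0.48)]
0.75 [499.  75.] [-16.1, 131.4, 20.9, np.float64(-0.58)]
0.65 [517.  79.] [-12.6, 149.9, 25.9, np.float64(-0.68)]
0.55 [539.  81.] [-10.8, 171.5, 30.8, np.float64(-0.78)]
```

```bash
python3 -m pendant '[[4,10,0,0],[3,22,0,-0.04],[0,38,1,-0.08],[-6,56,1,-0.18],[-10,74,6,-0.28],[-13,92,11,-0.38],[-13,110,16,-0.48],[-13,110,16,-0.48]]'
python3 - <<'E'
from plan import *
rows([(.75,170,74,60),(.65,170,74,55),(.55,175,74,50),(.45,175,74,46),(.35,180,74,45),(.28,185,74,45),(.22,185,74,45),(.16,188,74,45),(.1,188,74,45)])
snap('top','t3.png')
E
```

```text
time: 12.3
position: [480.4, 78.5, 66.8]
orientation: [0.001, 0.513, 0.859, 0.001]
wrist_force: [0.8, 0.3, 0.1]
grip_width: 85.6
finger_force: 0.0
12.3 [480.4  78.5  66.8] 118.3 [0.8 0.3 0.1]
0.75 [499.  75.] [-11.8, 14.4, 6.8, np.float64(-0.1)]
0.65 [517.  79.] [-17.3, 32.4, 11.9, np.float64(-0.2)]
0.55 [539.  81.] [-25.7, 52.4, 17.0, np.float64(-0.3)]
0.45 [556.  88.] [-27.4, 71.6, 21.0, np.float64(-0.4)]
0.35 [578.  95.] [-31.5, 93.3, 22.1, np.float64(-0.5)]
0.28 [593. 101.] [-34.2, 109.7, 22.1, np.float64(-0.57)]
0.22 [603. 108.] [-31.9, 121.7, 22.2, np.float64(-0.63)]
0.16 [614. 115.] [-31.3, 135.3, 22.2, np.float64(-0.69)]
0.1 [623. 124.] [-27.5, 147.0, 22.2, np.float64(-0.75)]
```

View pics/t3.png

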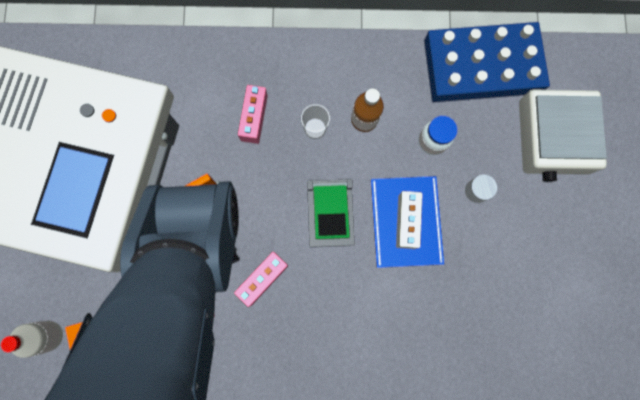

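The top view shows the door swinging ahead of the tool, with its free end at (205,182). The rack is steady on the mat at (411,220).

```bash
python3 -m pendant '[[-12,15,7,-0.1],[-17,32,12,-0.2],[-25,52,17,-0.3],[-28,72,21,-0.4],[-31,93,22,-0.5],[-34,110,22,-0.57],[-32,122,22,-0.63],[-32,122,22,-0.63]]'
python3 - <<'E'
from plan import *
rows([(.16,186,74,45),(.13,186,74,45),(.1,186,74,45),(.08,186,74,45),(.06,186,74,45),(.04,186,74,45),(.03,186,74,45),(.02,186,74,45)])
s=snap('scene','s3.png')
im=cv2.imread('pics/s3.png')[60:260,300:560];cv2.imwrite('pics/s3c.png',cv2.resize(im,None,fx=3,fy=3))
E
```

```text
time: 13.15
position: [600.8, 108.8, 44.8]
orientation: [0.001, 0.222, 0.975, 0.0]
wrist_force: [-1.2, -0.3, 0.1]
grip_width: 85.7
finger_force: 0.0
13.15 [600.8 108.8  44.8] 154.3 [-1.2 -0.3  0.1]
0.16 [613. 116.] [-7.5, 11.5, -0.2, np.float64(-0.06)]
0.13 [617. 120.] [-9.5, 17.2, -0.2, np.float64(-0.09)]
0.1 [621. 125.] [-11.4, 23.0, -0.1, np.float64(-0.12)]
0.08 [624. 128.] [-12.5, 26.9, -0.1, np.float64(-0.14)]
0.06 [626. 131.] [-13.5, 30.9, -0.1, np.float64(-0.16)]
0.04 [629. 134.] [-14.5, 34.8, -0.1, np.float64(-0.18)]
0.03 [630. 136.] [-14.9, 36.8, -0.1, np.float64(-0.19)]
0.02 [632. 137.] [-15.4, 38.8, -0.1, np.float64(-0.2)]
```

View pics/s3c.png

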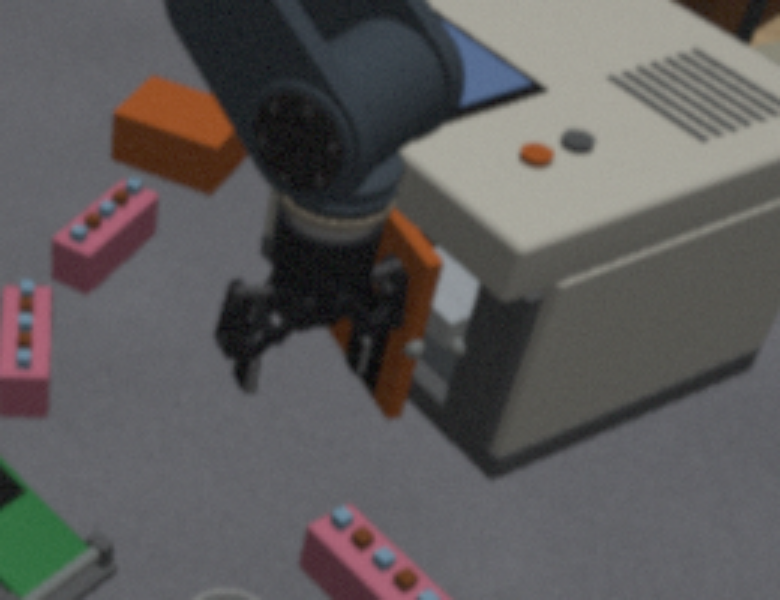

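The crop shows the knuckle against the door at about 0.2 rad, with the wrist just above the roof. I'm closing the last part slowly and watching the force.

```bash
python3 -m pendant '[[-4,4,0,-0.03],[-7,10,0,-0.06],[-9,16,0,-0.09],[-11,22,0,-0.12],[-12,25,0,-0.14],[-13,28,0,-0.16],[-13,28,0,-0.16]]'
python3 - <<'E'
from plan import *
rows([(.06,186,74,45),(.04,186,74,45),(.03,186,74,45),(.02,186,74,45),(0.01,186,74,45)])
E
```

```text
time: 13.9
position: [624.2, 126.9, 44.0]
orientation: [-0.0, 0.143, 0.99, -0.0]
wrist_force: [-0.6, -3.8, 1.6]
grip_width: 85.7
finger_force: 0.0
13.9 [624.2 126.9  44. ] 163.6 [-0.6 -3.8  1.6]
0.06 [626. 131.] [-1.1, 4.4, -1.0, np.float64(0.0)]
0.04 [629. 134.] [-2.6, 8.1, -1.0, np.float64(-0.02)]
0.03 [630. 136.] [-3.4, 10.0, -1.0, np.float64(-0.03)]
0.02 [632. 137.] [-4.2, 11.9, -1.0, np.float64(-0.04)]
0.01 [633. 139.] [-4.9, 13.8, -1.0, np.float64(-0.05)]
```

```bash
python3 -m pendant '[[-0.5,2,0,0],[-1,4,0,-0.01],[-2,6,0,-0.01],[-2.5,7,0,-0.02],[-2.5,8,0,-0.02],[-2.5,8,0,-0.02]]'
python3 -m pendant '[[0,1,0,0],[0,2,0,0],[0,2,0,-0.01]]'
```

```text
time: 14.5
position: [628.5, 134.1, 43.6]
orientation: [-0.0, 0.133, 0.991, -0.0]
wrist_force: [-0.1, -2.8, -1.6]
grip_width: 85.4
finger_force: 0.0
time: 14.8
position: [629.2, 136.6, 43.8]
orientation: [-0.0, 0.128, 0.992, -0.0]
wrist_force: [-0.3, -0.2, -0.3]
grip_width: 85.4
finger_force: 0.0
```

The force dropped to about zero, so it has probably snapped home. I back off and check.

```bash
python3 -m pendant '[[0,-10,0,0],[0,-35,0,0],[0,-70,0,0],[0,-105,0,0],[0,-130,-15,0],[0,-145,-50,0],[0,-150,-90,0],[0,-150,-110,0]]'
python3 - <<'E'
from h import *
s=snap('scene','s4.png')
im=cv2.imread('pics/s4.png')[60:260,300:560];cv2.imwrite('pics/s4c.png',cv2.resize(im,None,fx=3,fy=3))
H=np.array([471,261.5]);e0=np.array([.9745,-.2244]);n=np.array([.2244,.9745])
for u,v in [(446,150),(448,165),(440,160)]: 
    X=px(s,u,v);d=X[:2]-H;print(u,v,s['color'][v,u],X.round(),'along',d@e0,'x',d@n)
from plan import *
print(o['position'],yaw,M.T@(np.array([503,-147,120])-o['position']))
E
```

```text
time: 15.6
position: [591.6, -9.8, 157.3]
orientation: [0.002, 0.129, 0.992, 0.0]
wrist_force: [0.3, 0.3, 0.7]
grip_width: 85.4
finger_force: 0.0
446 150 [68 40 17] [639. 211. 161.] along 174.9192835928544 x -11.643537712829584
448 165 [66 37 19] [656. 207. 129.] along 192.99876122570092 x -11.53095564785727
440 160 [38 19 15] [630. 212. 124.] along 165.6670307756002 x -12.215390264582087
[592.72144452  -9.43171701 159.50206271] 165.19576463305592 [  51.86354545 -155.98116552   38.92854615]
```

View pics/s4c.png

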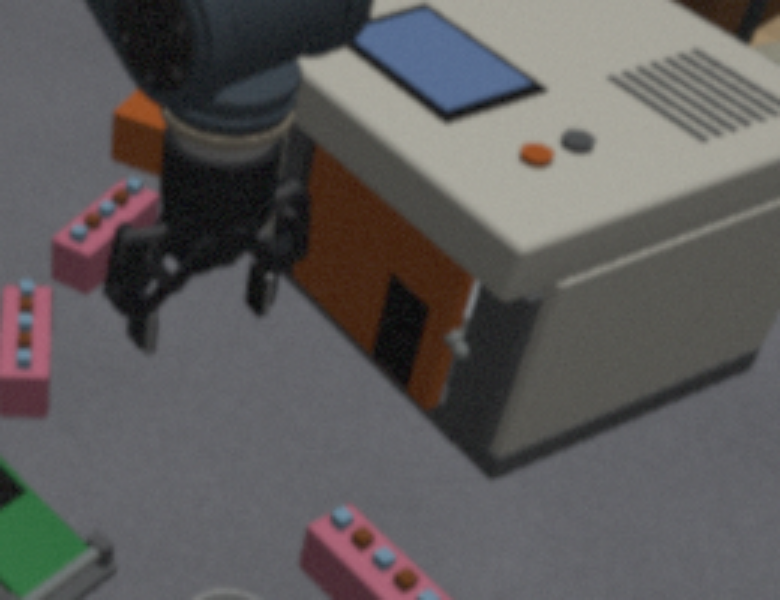

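The door looks shut in the crop, with its pad at (400,330), but I want the angle from the depth map.

Run:
```python
from h import *
s=load('scene');f=200/np.tan(np.radians(float(s['fov_y']))/2)
v,u=np.mgrid[:400,:640];Z=s['z_map']
W=(np.stack([(u-s['cx'])/f*Z,(v-s['cy'])/f*Z,Z],-1)-s['t'])@s['R']
H=np.array([471,261.5]);e0=np.array([.9745,-.2244]);n=np.array([.2244,.9745])
d=W[...,:2]-H;a=d@e0;x=d@n;h=W[...,2]
hsv=cv2.cvtColor(s['color'],cv2.COLOR_RGB2HSV);col=(hsv[...,0]<18)&(hsv[...,1]>120)
k=(Z>0)&col&(a>30)&(a<195)&(abs(x)<40)&(h>40)&(h<185)
p=np.polyfit(a[k],x[k],1);print(k.sum(),'angle',-p[0],'at0',p[1],'res',(x[k]-np.polyval(p,a[k])).std())
for l in range(30,195,20):
    m=k&(a>l)&(a<l+20); print(l,m.sum(),np.median(x[m]) if m.any() else '')
# visor front face line in same frame (z 215-255)
k=(Z>0)&(a>-60)&(a<265)&(x>-70)&(x<-30)&(h>215)&(h<252)&(hsv[...,1]<60)
p=np.polyfit(a[k],x[k],1);print('visor',k.sum(),p)
# jamb
k=(Z>0)&(a>205)&(a<260)&(abs(x)<40)&(h>60)&(h<180);print('jamb',k.sum(),np.median(x[k]))
```

```text
1737 angle 0.02204105598153726 at0 -7.629044777359162 res 1.2821992560085995
30 222 -8.484793146933235
50 234 -8.953732815824356
70 226 -9.329556761894642
90 252 -9.679097300144655
110 233 -10.3129033483239
130 116 -10.569947174022547
150 119 -11.266793553934622
170 256 -11.550328647979168
190 79 -11.977015707440648
visor 1140 [ 1.1232796e-04 -4.5628293e+01]
jamb 672 -8.599622182855487
```

The depth fit puts the door at about 0.022 rad, measured against the visor, so it isn't quite home. I'll go back in slightly higher for the last 4 mm.

Run:
```python
from plan import *
rows([(0,188,220,75),(0,188,170,52),(0,188,120,52),(0,188,90,52),(0,188,83,52),(0,188,80,52),(0,188,79,52)])
```

```text
15.65 [592.7  -9.4 159.5] 165.2 [ 1.5 -0.4  3.9]
0 [603.  -2.] [-7.7, 9.4, 84.6, np.float64(-0.03)]
0 [614.  46.] [-5.9, 59.3, 107.6, np.float64(-0.03)]
0 [626.  95.] [-4.3, 109.3, 107.7, np.float64(-0.03)]
0 [632. 124.] [-3.4, 139.3, 107.7, np.float64(-0.03)]
0 [634. 131.] [-3.2, 146.3, 107.7, np.float64(-0.03)]
0 [635. 134.] [-3.1, 149.3, 107.7, np.float64(-0.03)]
0 [635. 135.] [-3.0, 150.3, 107.7, np.float64(-0.03)]
```

```bash
python3 -m pendant '[[-8,9,45,-0.03],[-7,25,90,-0.03],[-6,60,106,-0.03],[-5,100,106,-0.03],[-4,130,106,-0.03],[-3,145,106,-0.03],[-3,147,106,-0.03],[-3,147,106,-0.03]]'
python3 -m pendant '[[0,1,0,0],[0,2,0,0],[0,2,0,0]]'
python3 -m pendant '[[0,0.5,0,0],[0,1,0,0],[0,1,0,0]]'
python3 -m pendant '[[0,0.5,0,0],[0,1,0,0],[0,1,0,0]]'
python3 -c "
from plan import *
d=o['position'][:2]-H;print(o['position'],yaw,d@e0,d@n,o['wrist_force'])"
```

```text
time: 16.45
position: [631.1, 132.1, 47.8]
orientation: [-0.0, 0.114, 0.994, -0.0]
wrist_force: [-1.4, -0.0, 0.3]
grip_width: 85.6
finger_force: 0.0
time: 16.75
position: [631.8, 134.1, 48.0]
orientation: [0.0, 0.114, 0.993, 0.0]
wrist_force: [-0.3, -0.6, -0.1]
grip_width: 85.5
finger_force: 0.0
time: 17.05
position: [632.0, 135.8, 47.9]
orientation: [0.0, 0.114, 0.994, -0.0]
wrist_force: [0.1, -1.1, 0.8]
grip_width: 85.3
finger_force: 0.0
time: 17.35
position: [632.2, 136.7, 47.9]
orientation: [0.0, 0.114, 0.994, -0.0]
wrist_force: [0.8, -2.4, -0.8]
grip_width: 85.5
finger_force: 0.0
[632.23611287 136.67931479  47.90103707] 166.9427280631066 185.13435375309098 -85.45637400532696 [ 0.80941612 -2.41650594 -0.8265863 ]
```

```bash
for i in 1 2; do python3 -m pendant '[[0,0.5,0,0],[0,1,0,0],[0,1,0,0]]'; done
python3 -m pendant '[[0,0.5,0,0],[0,0.5,0,0]]' | grep -E "posi|force"
python3 -m pendant '[[0,0.5,0,0],[0,0.5,0,0]]' | grep -E "posi|force"
```

```text
time: 17.65
position: [632.4, 138.0, 47.8]
orientation: [-0.0, 0.114, 0.994, 0.0]
wrist_force: [0.2, -0.6, 0.2]
grip_width: 85.1
finger_force: 0.0
time: 17.95
position: [632.7, 138.7, 48.0]
orientation: [0.0, 0.114, 0.994, 0.0]
wrist_force: [-0.3, -3.7, 1.1]
grip_width: 85.1
finger_force: 0.0
position: [632.8, 138.9, 48.1]
wrist_force: [-2.8, -6.2, 3.4]
finger_force: 0.0
position: [633.0, 139.3, 48.2]
wrist_force: [-3.1, -6.9, 3.4]
finger_force: 0.0
```

```bash
cat > door.py <<'E'
from h import *
s=snap('scene');f=200/np.tan(np.radians(float(s['fov_y']))/2)
v,u=np.mgrid[:400,:640];Z=s['z_map']
W=(np.stack([(u-s['cx'])/f*Z,(v-s['cy'])/f*Z,Z],-1)-s['t'])@s['R']
H=np.array([471,261.5]);e0=np.array([.9745,-.2244]);n=np.array([.2244,.9745])
d=W[...,:2]-H;a=d@e0;x=d@n;h=W[...,2]
hsv=cv2.cvtColor(s['color'],cv2.COLOR_RGB2HSV);col=(hsv[...,0]<18)&(hsv[...,1]>120)
k=(Z>0)&col&(a>30)&(a<195)&(abs(x)<40)&(h>40)&(h<185)
p=np.polyfit(a[k],x[k],1);print(k.sum(),'angle',-p[0],'at0',p[1],'at190',np.polyval(p,190),a[k].min(),a[k].max())
E
python3 -m pendant '[[0,0.5,0,0],[0,1,0,0],[0,1,0,0]]' | grep -E "posi|force"; python3 door.py
```

```text
position: [632.8, 139.2, 48.3]
wrist_force: [-9.0, -16.1, 8.4]
finger_force: 0.0
372 angle 0.000759314062670928 at0 -7.923932309803015 at190 -8.06820198171049 30.149444396753 194.86085285906876
```

The door now reads 0.001 rad, with 18 N against the stop. I back off and recheck.

```bash
python3 -m pendant '[[0,-3,0,0],[0,-20,0,0],[0,-55,0,0],[0,-95,0,0],[0,-130,-15,0],[0,-150,-50,0],[0,-155,-85,0],[0,-155,-90,0]]'|grep -E "time|posi"; python3 door.py
python3 - <<'E'
from plan import *
print(yaw,M.T@(np.array([503,-147,130])-o['position']))
E
```

```text
time: 19.5
position: [599.6, -12.1, 142.0]
1723 angle 0.0014470771431467915 at0 -7.801996845105153 at190 -8.076941502303043 30.13996220685736 194.9381257178559
166.89891768840087 [  62.92846321 -153.88384008   10.23933578]
```

Shut and staying shut, at 0.0014 rad. Next is the paddle, with the fingers closed.

```bash
python3 -m pendant '[[5,-12,0,0],[15,-37,0,0],[27,-67,0,0],[40,-97,0,0],[52,-127,0,0],[60,-146,0,0],[63,-154,0,0],[63,-154,0,0]]' 255|grep -E "time|posi|force"
python3 -m pendant '[[0,0,15,0],[0,0,35,0],[0,0,52,0],[0,0,64,0],[0,0,72,0],[0,0,77,0],[0,0,80,0],[0,0,80,0]]'
```

```text
time: 20.35
position: [501.0, -146.5, 137.0]
wrist_force: [-0.3, -0.6, 0.2]
finger_force: 0.0
time: 21.15
position: [502.1, -146.1, 57.9]
orientation: [0.0, 0.114, 0.994, -0.0]
wrist_force: [-0.1, -0.4, -0.1]
grip_width: 0.1
finger_force: 0.0
```

```bash
python3 -m pendant '[[0,0,5,0],[0,0,10,0],[0,0,14,0],[0,0,18,0],[0,0,22,0],[0,0,25,0],[0,0,28,0],[0,0,28,0]]'; python3 -m pendant '[[0,0,1,0],[0,0,2,0],[0,0,2,0],[0,0,2,0]]'
```

```text
time: 21.95
position: [501.8, -146.0, 29.5]
orientation: [-0.0, 0.114, 0.994, 0.0]
wrist_force: [0.2, 0.3, 0.6]
grip_width: 0.0
finger_force: 0.0
time: 22.35
position: [502.0, -146.1, 28.0]
orientation: [0.0, 0.114, 0.994, -0.0]
wrist_force: [0.7, -0.2, 1.0]
grip_width: 0.1
finger_force: 0.0
```

Run:
```python
from h import *
s=snap('scene','s5.png')
im=cv2.imread('pics/s5.png')[150:300,220:420];cv2.imwrite('pics/s5c.png',cv2.resize(im,None,fx=4,fy=4,interpolation=cv2.INTER_CUBIC))
print(readout.get_obs()['wrist_force'],proj(s,[502,-146,28])-[220,150])
```

```text
[-0.08264831 -0.44984191  0.22003682] [71.42705543 77.96510264]
```

View pics/s5c.png

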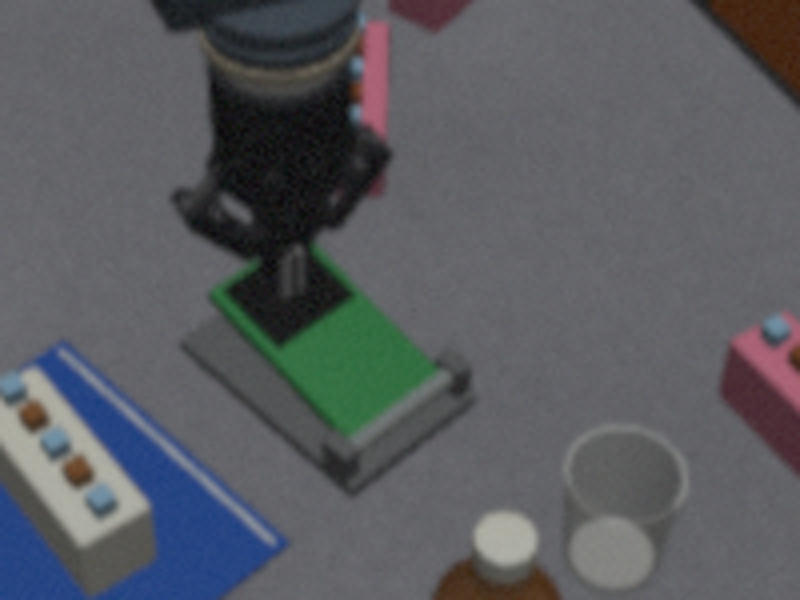

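Run:
```python
from h import *
s=load('scene')
s=snap('scene')
for c in [(270,335),(320,305),(290,330),(290,290),(230,290),(350,420),(430,375)]:
    print(c,px(s,220+c[0]/4,150+c[1]/4).round(1))
```

```text
(270, 335) [ 521.  -172.4   43.7]
(320, 305) [ 522.3 -136.6   44.6]
(290, 330) [ 524.1 -160.4   41.9]
(290, 290) [ 514.8 -152.3   62.3]
(230, 290) [ 484.5 -172.5   51. ]
(350, 420) [ 587.3 -168.9   27.6]
(430, 375) [ 591.6 -112.8   27. ]
```

The paddle is still at rest: the depth map gives its pad at z≈45–50, with no force. The shut fingertips evidently sit higher than the nominal TCP, so I keep descending by force.

```bash
for i in 1 2 3; do python3 -m pendant '[[0,0,2,0],[0,0,4,0],[0,0,4,0]]'|grep -E "time|posi|wrist"; done
```

```text
time: 22.75
position: [501.9, -146.1, 23.7]
wrist_force: [-0.5, 0.1, 1.7]
time: 23.05
position: [501.9, -146.1, 19.7]
wrist_force: [-0.4, -0.3, 3.4]
time: 23.35
position: [501.8, -146.1, 15.7]
wrist_force: [-2.0, -1.2, 2.9]
```

```bash
for i in 1 2 3; do python3 -m pendant '[[0,0,2,0],[0,0,4,0],[0,0,4,0]]'|grep -E "time|posi|wrist"; done
python3 - <<'E'
from h import *
s=snap('scene')
for c in [(270,335),(320,305),(290,330),(290,290),(230,290),(350,420),(430,375)]:
    print(c,px(s,220+c[0]/4,150+c[1]/4).round(1))
E
```

```text
time: 23.65
position: [501.8, -146.1, 11.6]
wrist_force: [-3.3, 0.5, 5.0]
time: 23.95
position: [501.7, -146.1, 7.8]
wrist_force: [-3.8, -1.0, 5.2]
time: 24.25
position: [501.6, -146.1, 3.7]
wrist_force: [-5.0, -0.6, 7.5]
(270, 335) [ 509.7 -163.9   27.4]
(320, 305) [ 511.  -127.3   28.2]
(290, 330) [ 514.8 -153.2   28.4]
(290, 290) [ 514.3 -152.    61.6]
(230, 290) [ 444.4 -144.2   -2.7]
(350, 420) [ 586.7 -168.5   26.6]
(430, 375) [ 590.4 -111.6   25. ]
```

```bash
for i in 1 2; do python3 -m pendant '[[0,0,1,0],[0,0,1.5,0],[0,0,1.5,0]]'|grep -E "time|posi|wrist"; done
```

```text
time: 24.6
position: [501.5, -146.1, 2.4]
wrist_force: [-5.4, -1.0, 6.9]
time: 24.9
position: [501.6, -146.1, 2.2]
wrist_force: [-12.0, 1.0, 27.0]
```

The force jumped to 27 N with no more travel, so the paddle is on its stop. I release, retreat upwards and check the final state.

```bash
python3 -m pendant '[[0,0,-4,0],[0,0,-12,0],[0,0,-25,0],[0,0,-45,0],[0,0,-75,0],[0,0,-115,0],[0,0,-150,0],[0,0,-170,0]]'|grep -E "time|posi|wrist"; python3 -m pendant '[[0,-15,0,0],[5,-50,0,0],[10,-95,0,0],[20,-140,0,0],[30,-180,0,0],[40,-215,0,0],[45,-235,0,0],[45,-235,0,0]]'|grep -E "time|posi|wrist"; python3 door.py
python3 - <<'E'
from h import *
s=snap('top','t9.png');a=load('scene');print('paddle pad',px(s,332,224),px(a,288,216))
E
```

```text
time: 25.7
position: [502.6, -146.3, 174.2]
wrist_force: [0.9, 0.0, -0.3]
time: 26.5
position: [403.1, -366.9, 169.9]
wrist_force: [0.3, 0.8, -0.1]
1730 angle 0.002062916104820266 at0 -7.703039130047807 at190 -8.094993189963658 30.09880187150131 194.97424172792907
paddle pad [ 503.85819968 -146.25326988   46.61646444] [ 483.79600843 -141.00270886   50.72997323]
```

View pics/t9.png

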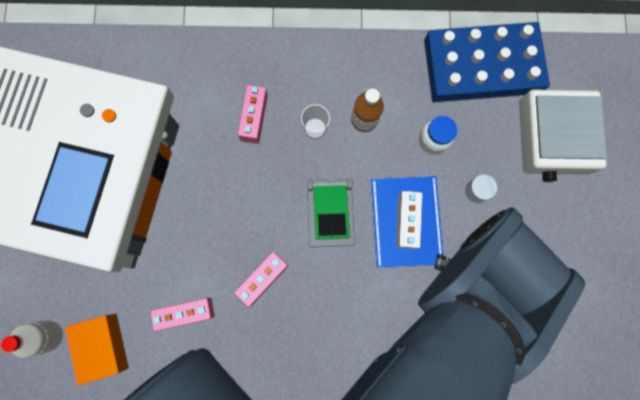

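The final view shows the rack upright mid-mat at (411,220), the door shut at the reader's front, the paddle sprung back up (pad at 47 mm), and the bystanders where they were.

```bash
python3 -c "
from workcell import ticket
print(ticket.close_job())"
```

```text
the job is handed in; nothing more can be done
None
```

The rack is upright in the middle of the mat, the door is shut and staying shut (about 0.002 rad), and the start paddle went down to its stop and sprang back; the bystanders did not move, and the job was handed in at about 27 s.

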